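# Return the tasting and labelling things to their own holders

## Task

After the tasting, four things were left lying among the cheeses on the right-hand side. Bring each one to its own holder on the steel worktop on the left: the label roll down over the post of its spindle stand, the cup of picks into the steel sleeve, the olive dish into the recess of the wooden coaster, and the marker lying across both wire forks of the pen rest, centred. Keep the cup and the dish upright all the way so that nothing spills, and leave the jar and the dark-topped piece of cheese where they are.

Things in the scene. Friction and masses are not known exactly. Their poses are not given: they have to be found in the camera images.
- label_roll: Roll of white paper labels standing flat on its end, 60 mm across, 32 mm high, with a brown cardboard core and a 26 mm hole right through. Origin: centre of the underside; z up along the hole. Grip it across its outside (60 mm), fingers at its left and right: cheeses stand close behind. A like one at the back of the steel worktop is scenery.
- pick_cup: Upright grey cup full of wooden tasting picks: 62 mm high to the rim (picks to 70 mm), 64 mm across at the rim, 56 mm at the foot. Origin: centre of the underside; z up. Grip it about 48 mm above its underside (63 mm wide), fingers left and right. Tallest of the four: a gripper reaching low beside it can strike it, so best taken first. A like one at the back is scenery.
- olive_dish: Small round straight-sided grey dish with green olives in it, 68 mm across, 34 mm high. Origin: centre of the underside; z up. Grip it across the outside (68 mm), fingers left and right, tips 10 mm or more above its underside to clear the coaster's rim. A like one at the back of the steel worktop is scenery.
- marker_mid (a point): Middle of the marker pen, a point on its axis. The pen is a white rod with a black cap, 138 mm long and 18 mm thick, lying on its side (this point 9 mm above what it lies on). The y axis runs along the pen; the black cap is on the -y half. It may be turned about its own axis. A like one at the back of the steel worktop is scenery.
- spindle_stand: Fixed stand for the label roll: black round foot 84 mm across with a flat top 8 mm above the worktop, and in its centre an upright steel post 16 mm thick that reaches 36 mm above the worktop, the top 8 mm tapering to 7 mm. Origin: centre of the underside; z up. A seated roll lies flat on the foot, its underside 8 mm above this origin.
- cup_sleeve: Fixed round steel sleeve for the cup of picks: 30 mm high, open at the top, 75 mm across inside, its mouth flaring to 90 mm; floor 4 mm above the worktop, where the cup's underside rests. Origin: centre of the underside; z up.
- dish_coaster: Fixed round wooden coaster for the olive dish: 106 mm across at the top, 15 mm high, with a round recess 77 mm across at its floor, widening to 90 mm at the rim; floor 8 mm above the worktop, where the dish's underside rests. Origin: centre of the underside; z up.
- pen_rest: Fixed pen rest: dark foot plate 44 x 100 mm, 5 mm thick, with two V-shaped steel wire forks at y = -36 and +36 mm, each 38 mm wide across x at its top (38 mm above the worktop), open room for fingers between them. The pen lies in both V's along the rest's y axis, cap either way, its axis then 30 mm above the worktop. Origin: centre of the underside; z up.
- jar: Bystander: white jar with a maroon screw lid, 75 mm across, 62 mm high, standing behind the things. Origin: centre of the underside. Fixed scenery: cheese wheels 50 to 60 mm high behind the things, price cards up to 250 mm high farther back; the counter has a 48 mm front lip at x = 0.38.
- cheese_piece: Bystander: white piece of cheese with a dark mark on top, 64 x 88 x 48 mm, standing behind the holders. Origin: centre of the underside.
Mind the look-alikes: they are no part of the job. Leave any yellow look-alike of the spindle_stand alone.

How it is judged (in metres and radians):
At the end, for the whole second after the job is handed in: Roll flat on the stand's foot round its post, cup on the sleeve's floor, dish on the recess floor: each within 10 mm of its holder's centre, 4 mm in height, 0.12 rad of upright, at rest. Marker in both forks: middle within 8 mm across, 15 mm along, axis 25 to 36 mm up, 0.12 rad in line (horizontal distance between label_roll and spindle_stand below 0.01 m and z of label_roll in the frame of spindle_stand between 0.004 and 0.012 m and angle between each of label_roll, pick_cup, olive_dish's own z axis and vertical below 0.12 rad and linear speed of each of label_roll, pick_cup, olive_dish below 0.02 m/s and horizontal distance between pick_cup and cup_sleeve below 0.01 m and z of pick_cup in the frame of cup_sleeve between 0 and 0.008 m and horizontal distance between olive_dish and dish_coaster below 0.01 m and z of olive_dish in the frame of dish_coaster between 0.004 and 0.012 m and x of marker_mid in the frame of pen_rest between -0.008 and 0.008 m and y of marker_mid in the frame of pen_rest between -0.015 and 0.015 m and z of marker_mid in the frame of pen_rest between 0.025 and 0.036 m and angle between the y axis of marker_mid and the y axis of pen_rest, either way round below 0.12 rad); the robot touches nothing.
It fails at once if the cup of picks is tipped over half a radian (angle between pick_cup's own z axis and vertical above 0.5 rad).
It fails at once if the olive dish is tipped over half a radian (angle between olive_dish's own z axis and vertical above 0.5 rad).
It fails at once if the jar is pushed more than 30 mm (distance of jar from where it was at the start of the episode above 0.03 m).
It fails at once if the piece of cheese is pushed more than 30 mm (distance of cheese_piece from where it was at the start of the episode above 0.03 m).
It also fails if it takes over 131 s, if anything falls off the work surface, if the arm or the gripper's body presses on something with over 40 N, if the wrist force passes 120 N, or if a joint passes its speed limit or range.

## Robot

A 7-joint arm with a two-finger parallel gripper is mounted at the origin on a cart in front of the work surface, level with it; the furniture and walls round the work are solid. World frame = base frame: x ahead of the robot, y to its left, z up, the work surface at z = 0. Lengths are in mm, angles in degrees, forces in N, time in s.
With the tool pointing down it reaches from about 425 to 825 mm from the base axis. Payload 3.6 kg.
Tool frame: the origin (TCP) lies at the very end of the fingers, on their centre line; the grasp point (between the pads) lies 19 mm behind it; z points along the fingers, y is the line along which they close (so a half turn about z gives the same grasp; the last joint's range is limited). The gripper opens to 93 mm and grips with 3 to 60 N. Pads are 15 mm wide; open, the fingers measure 128 mm over their backs; the gripper's body (75 mm by 188 mm) begins 65 mm behind the grasp point.
Start: joints at [-66.664, 35.231, -0.722, 81.555, 0.464, 63.22, -2.315], TCP at [273.173, 589.778, 218.64] pointing down, gripper open.
Joint ranges: [-178.69, 178.69], [-17.37, 117.87], [-77.05, 75.6], [15.02, 138.74], [-78.02, 258.01], [0.78, 113.62], [-162.83, 162.83]. Speed limits (degrees/s): [159.86, 159.86, 180, 180, 180, 180, 180].

## Interface

Orientations are given as [roll, pitch, yaw] about the fixed x, y, z axes, in that order (R = Rz(yaw) Ry(pitch) Rx(roll)).
In Python, from cell import manip, imaging, search_frame, cut_out, spot_point gives the robot as it stands.
- The arm moves only by the shell command python3 -m crank FILE [OPENING] [FORCE], which reads ROWS from the file FILE. ROWS is a JSON list of rows, 1 to 8 of them, each of 4 numbers: dx, dy, dz in mm, then a turn about the tool's z in degrees; each row shifts and turns the commanded pose from where the row before left it, along the tool's axes as they then stand; what a row does not reach is not made up. A row lasts 1/12 s, in which the tool goes at most 41.7 mm and 7.16 degrees, less where a joint would pass 70% of its speed; a pose out of reach is approached as far as the arm can. OPENING is the finger opening in mm, set as the command begins (- or left out keeps the last). The fingers move at their own pace and stop on an object; FORCE is the grip in N (left out, the last holds). Time passes only in rows, so rows that do not move let the fingers close. It prints the time, the measured TCP pose, the force, the opening and the grip force at its end. Input that does not fit is refused with a message, and nothing moves.
- manip.read_state(): the state, without advancing time (a new reading comes with each control period).
- imaging.get_image(name): name is "side" or "top" or "wrist"; returns a dict with "image" (480x640x3 uint8, red, green, blue), "fovy" (degrees; the focal length in pixels is half the picture's height over the tangent of half this angle, whatever the lens; pixels are square), "cx", "cy" (the principal point, pixels), "eye" and "orientation" of the camera in the world. Camera axes: x right, y down, z forward; pixel columns grow to the right and rows downward; lengths in mm; the calibration is good to about 2 mm. A picture is of the moment at which its call begins. There is no depth.
- manip.close_job(): hands the job in; it is judged then, once.
Trained networks look in the newest picture that a camera, given by its name, has taken for a name from the list of things; names that differ only in an ending like _2 or _b are one class to them, and where a whole thing is asked for, a point or a joint stands for the part that bears it (a point fixed in the world has none). Each returns a list of dicts, best first, with "p" (0 to 1); they miss things now and then, are a little off and sometimes report something else, mostly with a low value. They report only what shows in the picture. A call takes as long as a camera call. They do not tell look-alikes from the thing itself.
- search_frame(camera, query): "box" ([centre column, centre row, width, height] in pixels, round what is visible of it).
- cut_out(camera, query): "region" (480x640 bool, what is visible of it) and "box" ([centre column, centre row, width, height] in pixels, round what is visible of it).
- spot_point(camera, query): "position" ([column, row] in pixels: a listed point, or the origin of a listed thing).
The state is a dict: "time_s": time; "joint_pos": joint angles; "joint_vel": joint speeds; "tau": joint torques, N m; "tcp_pos": TCP position; "tcp_rot": TCP orientation; "ft_force": force on the tool from outside, world axes, zero at the start; "wrist_torque": the same for the moment, N m; "opening": finger opening in mm; "finger_force": force on a finger pad.
Only numpy, scipy, OpenCV 4.12 (cv2) and the standard library are available. Lean on these libraries where they do the work, as an engineer would, in place of code of your own. Each camera call takes 0.05 s, during which the arm holds its last target. There are 200 camera calls.

## Working session

There is one attempt and no reset: what is moved stays moved. The work goes in short steps, Python scripts to look and compute and a shell command to move; the robot and the scene stay as the last step left them, time stands still between calls to the robot, and variables do not carry over. Pictures are saved under pics/ and viewed, at most 14 in all, crops included, and the job is handed in when it is done.

```bash
mkdir -p pics; ls; cat > h.py <<'E'
import numpy as np,cv2
from scipy.spatial.transform import Rotation as R
from cell import manip, imaging, search_frame, cut_out, spot_point
def ray(c,uv):
    f=240/np.tan(np.radians(c["fovy"])/2)
    o=np.array(c["orientation"],float)
    M=o if o.shape==(3,3) else R.from_euler('xyz',o,degrees=True).as_matrix()
    return np.array(c["eye"],float), M@np.array([(uv[0]-c["cx"])/f,(uv[1]-c["cy"])/f,1])
def at_z(c,uv,z):
    e,d=ray(c,uv); return e+d*(z-e[2])/d[2]
def proj(c,p):
    f=240/np.tan(np.radians(c["fovy"])/2)
    o=np.array(c["orientation"],float)
    M=o if o.shape==(3,3) else R.from_euler('xyz',o,degrees=True).as_matrix()
    q=M.T@(np.array(p,float)-np.array(c["eye"])); return f*q[:2]/q[2]+[c["cx"],c["cy"]]
def save(c,n): cv2.imwrite('pics/'+n+'.png',c["image"][:,:,::-1])
E
python3 - <<'E'
from h import *
for n in("top","side","wrist"):
    c=imaging.get_image(n); save(c,n+"0")
    print(n,{k:v for k,v in c.items() if k!="image"})
    if n=="wrist":continue
    for q in("label_roll","pick_cup","olive_dish","marker_mid","spindle_stand","cup_sleeve","dish_coaster","pen_rest","jar","cheese_piece"):
        z=9 if q=="marker_mid" else 0
        for d in spot_point(n,q): print(n,q,round(d["p"],2),np.round(d["position"]),np.round(at_z(c,d["position"],z)))
print(manip.read_state())
E
```

```text
pics
top {'fovy': 56.70135070806878, 'cx': 322.8135221639492, 'cy': 237.1690297622055, 'eye': array([ 417.07836047,  112.46074357, 1404.1205488 ]), 'orientation': array([-173.96798606,    0.27319476,  -90.27061209])}
top label_roll 0.56 [417. 278.] [ 433. -176.    0.]
top pick_cup 0.65 [504. 268.] [ 463. -449.    0.]
top olive_dish 0.88 [451. 276.] [ 441. -283.    0.]
top marker_mid 0.6 [418. 277.] [ 437. -177.    9.]
top marker_mid 0.51 [478. 268.] [ 464. -366.    9.]
top spindle_stand 0.86 [136. 266.] [478. 708.   0.]
top spindle_stand 0.57 [265. 233.] [579. 302.   0.]
top cup_sleeve 0.91 [230. 270.] [462. 410.   0.]
top dish_coaster 0.62 [230. 234.] [577. 415.   0.]
top pen_rest 0.55 [261. 271.] [460. 314.   0.]
top cheese_piece 0.96 [249. 194.] [707. 353.   0.]
side {'fovy': 52.784079393471444, 'cx': 318.72741499328936, 'cy': 241.10600469415618, 'eye': array([  131.66830256, -1014.32196713,  1085.18275543]), 'orientation': array([-131.01035303,    0.37520319,  -22.09321374])}
side label_roll 0.82 [308. 323.] [ 432. -175.    0.]
side pick_cup 0.8 [357. 402.] [ 454. -453.    0.]
si
[... 686 characters left out ...]
15, 'joint_pos': array([-66.66318409,  35.23082555,  -0.72297265,  81.55485609,
         0.46237579,  63.21902851,  -2.31560382]), 'joint_vel': array([-0.02409311, -0.08268882, -0.02885378, -0.00206843, -0.02855696,
        0.00648947,  0.01488095]), 'tau': array([ 4.88525257e-04, -4.58834231e+01,  2.08940017e-01, -1.66035712e+01,
       -6.10768329e-02,  1.33459491e-02,  6.13701081e-05]), 'tcp_pos': array([273.1629077 , 589.78903652, 218.64386304]), 'tcp_rot': array([-1.79998034e+02, -4.20736071e-03,  1.55146494e+02]), 'ft_force': array([-0.12375714, -0.4461695 ,  0.36237164]), 'wrist_torque': array([-0.0273715 ,  0.00663497, -0.00204916]), 'finger_force': 0.0, 'opening': 92.90119848798676}
```

View pics/top0.png

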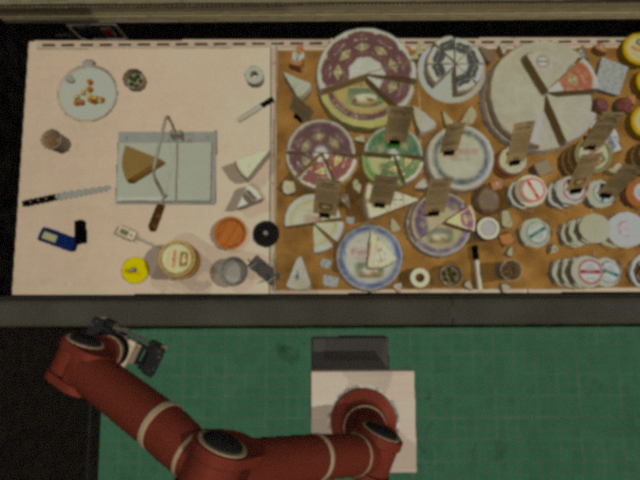

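View pics/side0.png

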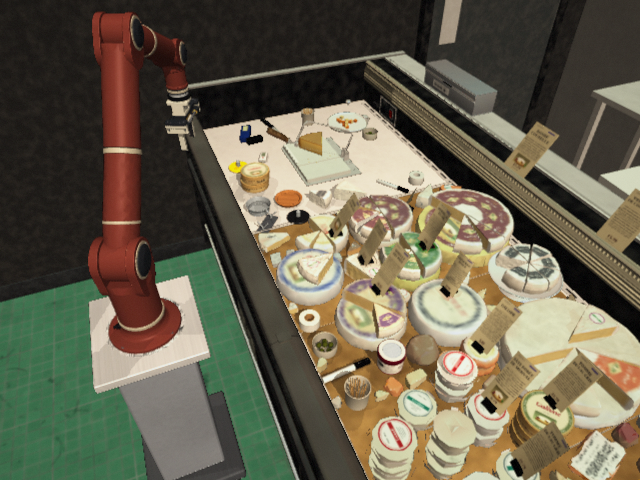

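Both views agree. The four things lie in a front row, with top pixels roll (420,277), dish (451,275), marker (477,267) and cup (510,269). The holders are sleeve (231,271), coaster (229,233), black spindle (265,233) and pen rest (262,269). There are two spindle stands: the yellow one at (134,270) is the decoy, and the black one at (265,233) fits the description. Next I go above the holders for a close look.

```bash
echo '[[0,0,-10,7],[0,0,-10,7],[0,0,-10,7],[0,0,-10,7],[0,0,-10,7],[0,0,-10,7],[0,0,-10,7],[0,0,-10,7]]' > path.dat && python3 -m crank path.dat 93
echo '[[0,0,0,7],[0,0,0,2],[-30,29,0,0],[-30,29,0,0],[-30,29,0,0],[-30,29,0,0],[-30,29,0,0],[-30,29,0,0]]' > path.dat && python3 -m crank path.dat
echo '[[-30,20,-20,0],[0,15,-20,0],[0,0,-20,0],[0,0,-20,0],[0,0,-20,0],[0,0,0,0]]' > path.dat && python3 -m crank path.dat
python3 - <<'E'
from h import *
c=imaging.get_image("wrist"); save(c,"w1"); print(c["eye"],c["orientation"])
for q in("spindle_stand","cup_sleeve","dish_coaster","pen_rest","cheese_piece"):
    for d in spot_point("wrist",q): print(q,round(d["p"],2),np.round(d["position"]),np.round(at_z(c,d["position"],0),1))
E
```

```text
time_s: 1.82
tcp_pos: [273.0, 589.8, 299.2]
tcp_rot: [-180.0, -0.0, 98.8]
ft_force: [-0.9, 0.0, -0.1]
opening: 93.0
finger_force: 0.0
time_s: 2.48
tcp_pos: [448.4, 409.0, 298.9]
tcp_rot: [180.0, -0.0, 90.2]
ft_force: [1.0, 0.9, 0.3]
opening: 93.3
finger_force: 0.0
time_s: 2.98
tcp_pos: [484.1, 381.2, 403.1]
tcp_rot: [179.6, -0.3, 90.1]
ft_force: [-0.0, 1.0, 0.7]
opening: 92.7
finger_force: 0.0
[483.08032441 449.48992413 569.37296785] [ 1.65662376e+02 -3.90003889e-01  1.58578067e-01]
spindle_stand 0.85 [368. 239.] [570.  299.7   0. ]
spindle_stand 0.44 [376. 171.] [578.1 415.6   0. ]
cup_sleeve 0.64 [304. 185.] [461.4 392.6   0. ]
dish_coaster 0.96 [376. 173.] [579.4 411.9   0. ]
pen_rest 0.87 [306. 238.] [462.4 301.3   0. ]
cheese_piece 0.63 [445. 210.] [696.9 350.3   0. ]
```

View pics/w1.png

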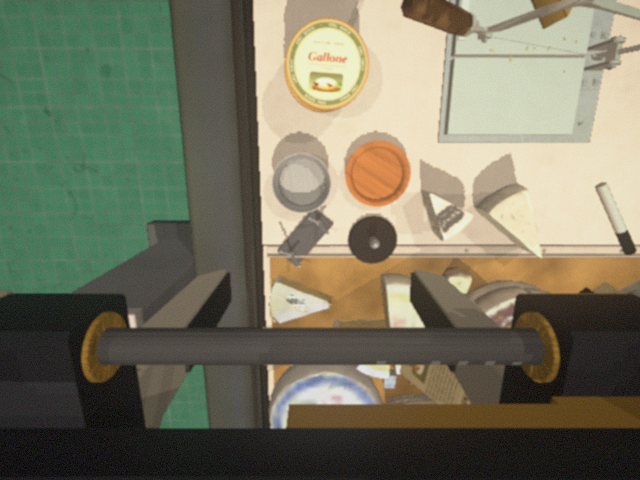

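The wrist view shows sleeve (301,181), coaster (377,173), black spindle (372,239) and a tilted pen rest (306,236). I'll fit each outline and enlarge the view.

```bash
python3 - <<'E'
from h import *
for n in("wrist","top"):
  c=imaging.get_image(n)
  for q,z in(("spindle_stand",8),("cup_sleeve",30),("dish_coaster",15),("pen_rest",0)):
    for d in cut_out(n,q)[:2]:
        k=max(cv2.findContours(d["region"].astype(np.uint8),0,1)[0],key=len)[:,0]
        P=np.array([at_z(c,p,z)[:2] for p in k],np.float32)
        (x,y),r=cv2.minEnclosingCircle(P); e=cv2.fitEllipse(P); m=cv2.minAreaRect(P)
        print(n,q,round(d["p"],2),"circ",round(x,1),round(y,1),round(r,1),"ell",np.round(e[0],1),np.round(e[1],1),"rect",np.round(m[0],1),np.round(m[1],1),round(m[2],1))
  if n=="wrist":
    save({"image":cv2.resize(c["image"][130:275,265:425],None,fx=4,fy=4,interpolation=2)},"w1c")
E
```

```text
wrist spindle_stand 0.57 circ 575.9 302.0 42.5 ell [576.2 301.3] [80.3 82.9] rect [575.8 301.1] [81.5 82.5] 46.1
wrist cup_sleeve 0.89 circ 457.6 397.4 46.7 ell [457.7 397.8] [91.1 92.1] rect [457.4 397.7] [91.8 91.9] 45.5
wrist dish_coaster 0.65 circ 579.2 411.8 52.2 ell [578.8 412. ] [100.9 102.5] rect [578.4 411.6] [100.7 102.4] 1.5
wrist dish_coaster 0.35 circ 575.2 303.5 42.2 ell [574.9 303.4] [80.9 81.9] rect [574.5 303.2] [81.  82.2] 3.6
wrist pen_rest 0.94 circ 461.7 302.5 53.3 ell [462.5 304.2] [ 51.2 115. ] rect [463.1 302.3] [101.   49.6] 48.4
top spindle_stand 0.71 circ 574.8 302.8 42.7 ell [576.3 301.7] [77.7 82.9] rect [577.3 302.7] [79.8 79.1] 0.3
top spindle_stand 0.65 circ 689.0 356.6 45.6 ell [692.3 350. ] [62.6 90.3] rect [683.9 346.4] [64.9 88.9] 64.4
top cup_sleeve 0.77 circ 457.0 398.4 47.2 ell [457.2 397.9] [89.3 92.1] rect [456.1 397.4] [92.5 89.6] 0.8
top dish_coaster 0.56 circ 580.1 412.4 52.8 ell [579.1 412. ] [ 98.3 101.9] rect [578.9 412. ] [97.2 99.5] 45.4
top dish_coaster 0.35 circ 687.7 355.2 45.2 ell [691.6 348.2] [61.5 88.5] rect [683.3 344.9] [64.5 86.9] 64.4
top pen_rest 0.96 circ 462.4 304.4 51.2 ell [461.6 305.4] [ 47.7 119.9] rect [461.8 305.9] [98.7 45.6] 48.4
```

View pics/w1c.png

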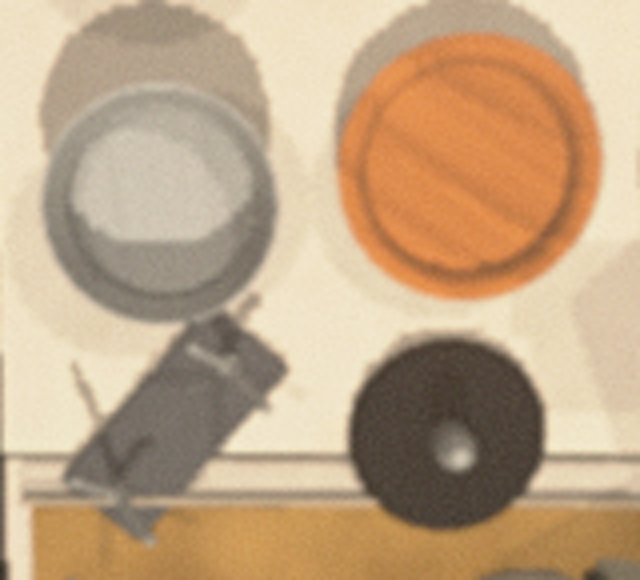

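The crop confirms the black stand with its steel post, the empty sleeve and coaster, and a rest about 48° from x. Measured positions: spindle (576,302), sleeve (457.5,398), coaster (579,412), rest (462,304). Next I cross to the right.

```bash
echo '[[-40,-3,0,0],[-40,-3,0,0],[-40,-3,0,0],[-40,-3,0,0],[-40,-3,0,0],[-40,-3,0,0],[-40,-3,0,0],[-40,-3,0,0]]' > path.dat && python3 -m crank path.dat
echo '[[-40,-3,0,0],[-40,-3,0,0],[-40,-3,0,0],[-40,-3,0,0],[-40,-3,0,0],[-40,-3,0,0],[-40,-3,0,0],[-40,-3,0,0]]' > path.dat && python3 -m crank path.dat
echo '[[-40,0,0,0],[-30,0,0,0],[0,0,0,7],[0,0,0,7],[0,0,0,7],[0,0,0,7],[0,0,0,7],[0,0,0,7]]' > path.dat && python3 -m crank path.dat
echo '[[0,0,0,7],[0,0,0,7],[0,0,0,7],[0,0,0,7],[0,0,0,7],[0,0,0,7],[0,0,0,6],[0,0,0,0]]' > path.dat && python3 -m crank path.dat
python3 - <<'E'
from h import *
for n in("wrist","top","side"):
  c=imaging.get_image(n)
  if n=="wrist":save(c,"w2"); print(manip.read_state()["joint_pos"].round())
  for q in("label_roll","pick_cup","olive_dish","marker_mid","jar"):
    for d in spot_point(n,q)[:2]: print(n,q,round(d["p"],2),np.round(d["position"]),np.round(at_z(c,d["position"],9 if q=="marker_mid" else 0),1))
  for q,z in(("label_roll",32),("pick_cup",62),("olive_dish",34),("marker_mid",9)):
    for d in cut_out(n,q)[:1]:
        k=max(cv2.findContours(d["region"].astype(np.uint8),0,1)[0],key=len)[:,0]
        P=np.array([at_z(c,p,z)[:2] for p in k],np.float32)
        (x,y),r=cv2.minEnclosingCircle(P); m=cv2.minAreaRect(P)
        print(n,q,round(d["p"],2),"circ",round(x,1),round(y,1),round(r,1),"rect",np.round(m[0],1),np.round(m[1],1),round(m[2],1))
E
```

```text
time_s: 4.45
tcp_pos: [458.8, 58.6, 399.0]
tcp_rot: [179.9, -0.0, 90.2]
ft_force: [0.8, -0.8, -0.3]
opening: 93.2
finger_force: 0.0
time_s: 5.12
tcp_pos: [435.7, -261.3, 399.1]
tcp_rot: [179.9, 0.0, 90.2]
ft_force: [1.4, 0.2, 0.4]
opening: 92.7
finger_force: 0.0
time_s: 5.78
tcp_pos: [436.4, -329.6, 398.8]
tcp_rot: [180.0, -0.0, 47.8]
ft_force: [-0.1, -0.5, 0.5]
opening: 93.1
finger_force: 0.0
time_s: 6.45
tcp_pos: [436.6, -329.4, 398.5]
tcp_rot: [180.0, 0.0, 0.1]
ft_force: [1.1, 0.6, -0.5]
opening: 93.2
finger_force: 0.0
[ -1.  27.  61.  81. -24.  85. -31.]
wrist label_roll 0.62 [227. 191.] [ 436.6 -177.9    0. ]
wrist pick_cup 0.78 [391. 177.] [ 459.3 -444.8    0. ]
wrist olive_dish 0.95 [286. 184.] [ 447.2 -274.2    0. ]
wrist marker_mid 0.65 [341. 172.] [ 468.1 -363.3    9. ]
wrist jar 0.7 [354.  97.] [ 580.8 -382.2    0. ]
wrist label_roll 0.55 circ 438.2 -181.7 33.1 rect [ 437.4 -181.9] [58.4 65.2] 33.0
wrist pick_cup 0.85 circ 456.8 -444.7 34.7 rect [ 455.8 -445.7] [64.1 65.6] 2.5
wrist olive_dish 0.79 circ 443.8 -275.1 35.7 rect [ 444.3 -274.8] [67.7 68.6] 44.9
wrist marker_m
[... 662 characters left out ...]
e label_roll 0.91 [311. 325.] [ 437.3 -186.3    0. ]
side label_roll 0.37 [386. 365.] [ 572. -386.    0.]
side pick_cup 0.77 [358. 402.] [ 455.5 -453.8    0. ]
side olive_dish 0.86 [323. 351.] [ 433.  -280.9    0. ]
side marker_mid 0.89 [346. 372.] [ 461.1 -368.2    9. ]
side marker_mid 0.62 [268. 227.] [452.8 273.9   9. ]
side jar 0.72 [389. 365.] [ 578.2 -388.2    0. ]
side label_roll 0.68 circ 428.4 -190.8 41.9 rect [ 427.5 -190.6] [82.4 59.2] 67.9
side pick_cup 0.93 circ 446.6 -464.0 45.3 rect [ 445.6 -464.1] [87.4 60.7] 67.7
side olive_dish 0.84 circ 435.3 -287.0 43.7 rect [ 436.4 -286.2] [84.4 67. ] 67.6
side marker_mid 0.93 circ 463.2 -366.4 68.1 rect [ 463.  -363.9] [136.   19.9] 3.3
```

View pics/w2.png

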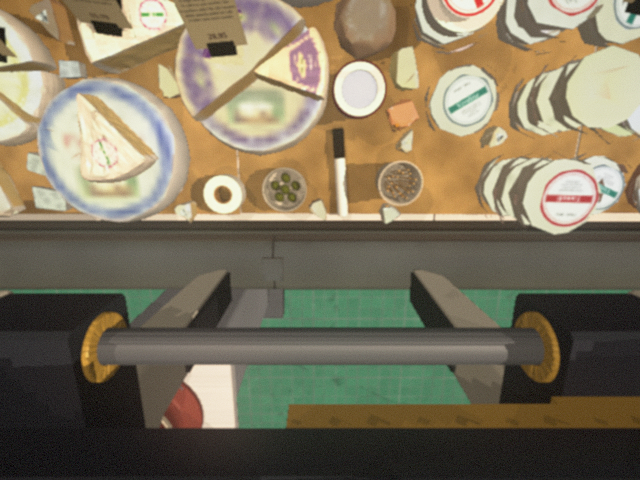

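The front row matches the description: roll (223,194), dish (285,188), marker (340,172) and cup (400,183). The only rival is the jar at (359,89), which stays put. The look-alikes are at the back of the steel worktop. I approach the cup and re-measure from nearer.

```bash
echo '[[5,30,20,0],[5,30,20,0],[5,30,20,0],[5,27,20,0],[0,0,35,0],[0,0,35,0],[0,0,35,0],[0,0,0,0]]' > path.dat && python3 -m crank path.dat
cat > m.py <<'E'
import sys; from h import *
def meas(qs):
  c=imaging.get_image("wrist"); Z={"label_roll":32,"pick_cup":62,"olive_dish":34,"marker_mid":9,"spindle_stand":8,"cup_sleeve":30,"dish_coaster":15,"pen_rest":0}
  for q in qs:
    for d in cut_out("wrist",q)[:1]:
        k=max(cv2.findContours(d["region"].astype(np.uint8),0,1)[0],key=len)[:,0]
        P=np.array([at_z(c,p,Z[q])[:2] for p in k],np.float32)
        (x,y),r=cv2.minEnclosingCircle(P); m=cv2.minAreaRect(P);e=cv2.fitEllipse(P)
        print(q,round(d["p"],2),np.round(d["box"]),"circ",round(x,1),round(y,1),round(r,1),"ell",np.round(e[0],1),np.round(e[1],1),"rect",np.round(m[0],1),np.round(m[1],1),round(m[2],1))
  s=manip.read_state(); print(s["tcp_pos"].round(1),s["tcp_rot"].round(1),s["opening"].round(1),s["joint_pos"].round()); return c
if __name__=="__main__": meas(sys.argv[1:])
E
python3 m.py pick_cup marker_mid
```

```text
time_s: 8.62
tcp_pos: [455.1, -442.2, 206.0]
tcp_rot: [-179.3, 0.5, 0.1]
ft_force: [0.3, 2.1, -1.1]
opening: 93.4
finger_force: 0.0
pick_cup 0.96 [325. 223.  70.  74.] circ 456.5 -446.8 34.0 ell [ 456.4 -447.1] [63.8 66.5] rect [ 456.3 -446.7] [64.8 65.6] 47.2
marker_mid 0.7 [247. 202.  32. 128.] circ 466.2 -362.0 70.2 ell [ 470.2 -362. ] [ 18.4 211.2] rect [ 466.2 -362.3] [140.4  19.2] 4.2Traceback (most recent call last):
  File "m.py", line 11, in <module>
    if __name__=="__main__": meas(sys.argv[1:])
                             ~~~~^^^^^^^^^^^^^^
  File "m.py", line 10, in meas
    s=manip.read_state(); print(s["tcp_pos"].round(1),s["tcp_rot"].round(1),s["opening"].round(1),s["joint_pos"].round()); return c
                                                                            ^^^^^^^^^^^^^^^^^^
AttributeError: 'float' object has no attribute 'round'
```

```bash
sed -i 's/s\["opening"\].round(1)/round(s["opening"],1)/' m.py
echo '[[0,0,35,0],[0,0,35,0],[0,0,35,0],[0,0,30,0],[0,0,20,0],[0,0,14,0],[0,0,0,0],[0,0,0,0]]' > path.dat && python3 -m crank path.dat
echo '[[0,0,0,0],[0,0,0,0],[0,0,0,0],[0,0,0,0],[0,0,0,0],[0,0,0,0],[0,0,0,0],[0,0,0,0]]' > path.dat && python3 -m crank path.dat 50 15
```

```text
time_s: 9.43
tcp_pos: [457.5, -447.9, 46.6]
tcp_rot: [179.8, -0.1, 0.2]
ft_force: [0.7, -0.0, 0.7]
opening: 93.0
finger_force: 0.0
time_s: 10.1
tcp_pos: [456.9, -446.5, 45.3]
tcp_rot: [180.0, -0.0, 0.2]
ft_force: [-0.1, 1.2, 4.9]
opening: 63.6
finger_force: 15.0
```

The TCP is 16 mm high, so I regrip lower.

```bash
echo '[[0,0,0,0],[0,0,0,0],[0,0,0,0],[0,0,6,0],[0,0,6,0],[0,0,4,0],[0,0,0,0],[0,0,0,0]]' > path.dat && python3 -m crank path.dat 85
echo '[[0,0,0,0],[0,0,0,0],[0,0,0,0],[0,0,0,0],[0,0,0,0],[0,0,0,0]]' > path.dat && python3 -m crank path.dat 50 18
```

```text
time_s: 10.77
tcp_pos: [456.3, -446.2, 28.0]
tcp_rot: [-180.0, 0.1, 0.1]
ft_force: [-0.0, -0.6, 0.9]
opening: 85.1
finger_force: 0.0
time_s: 11.27
tcp_pos: [456.7, -446.5, 28.9]
tcp_rot: [180.0, -0.0, 0.2]
ft_force: [0.1, 0.1, 1.8]
opening: 63.4
finger_force: 18.0
```

```bash
echo '[[0,0,-15,0],[0,0,-30,0],[0,0,-35,0],[0,0,-35,0],[0,-10,-35,0],[0,-20,-20,0],[0,-30,0,0],[0,-35,0,0]]' > path.dat && python3 -m crank path.dat
echo '[[0,-35,0,0],[0,-35,0,0],[0,-35,0,0],[0,-35,0,0],[0,-35,0,0],[0,-35,0,0],[0,-35,0,0],[0,-35,0,0]]' > path.dat && python3 -m crank path.dat
echo '[[0,-35,0,0],[0,-35,0,0],[0,-35,0,0],[0,-35,0,0],[0,-35,0,0],[0,-35,0,0],[0,-35,0,0],[0,-35,0,0]]' > path.dat && python3 -m crank path.dat
echo '[[0,-35,0,0],[0,-35,0,0],[0,-35,0,0],[0,-30,0,0],[0,-20,0,0],[0,-15,0,0],[0,0,0,0],[0,0,0,0]]' > path.dat && python3 -m crank path.dat
python3 m.py cup_sleeve
```

```text
time_s: 11.93
tcp_pos: [455.8, -353.4, 201.7]
tcp_rot: [179.7, -0.2, -0.1]
ft_force: [-0.0, 0.3, -0.4]
opening: 63.5
finger_force: 18.0
time_s: 12.6
tcp_pos: [455.3, -70.1, 199.6]
tcp_rot: [-180.0, -0.1, 0.1]
ft_force: [1.5, -0.5, -2.0]
opening: 63.6
finger_force: 18.0
time_s: 13.27
tcp_pos: [454.6, 210.2, 199.6]
tcp_rot: [-179.9, -0.0, 0.1]
ft_force: [0.5, -0.2, 0.1]
opening: 63.3
finger_force: 18.0
time_s: 13.93
tcp_pos: [454.2, 378.3, 199.0]
tcp_rot: [180.0, -0.0, 0.2]
ft_force: [-0.1, -0.9, -0.6]
opening: 63.5
finger_force: 18.0
cup_sleeve 0.79 [304. 212.  91.  82.] circ 458.0 397.2 46.9 ell [465.8 399.4] [72.  98.4] rect [466.8 400. ] [72.2 93.2] 19.5
[454.8 376.5 199.3] [180.  -0.  -0.] 63.3 [-76.  44.  63.  94. -42.  68. -93.]
```

```bash
echo '[[3,-11,0,0],[0,-10,15,0],[0,0,30,0],[0,0,30,0],[0,0,25,0],[0,0,15,0],[0,0,0,0],[0,0,0,0]]' > path.dat && python3 -m crank path.dat
python3 m.py cup_sleeve pick_cup
```

```text
time_s: 14.7
tcp_pos: [457.6, 398.9, 83.3]
tcp_rot: [179.9, 0.0, 0.1]
ft_force: [-1.0, 0.3, -0.7]
opening: 63.5
finger_force: 18.0
cup_sleeve 0.68 [323. 231. 142.  90.] circ 457.9 397.1 46.6 ell [465.8 397.1] [73.5 87.1] rect [474.3 397. ] [58.8 92.6] 0.1
pick_cup 0.93 [319. 304. 150. 162.] circ 438.8 397.8 47.0 ell [448.6 397.9] [66.5 92. ] rect [454.2 397.9] [62.6 89.7] 0.1
[458.8 399.6  85.5] [-1.799e+02 -2.000e-01  1.000e-01] 63.4 [-73.  52.  56.  98. -51.  58. -88.]
```

```bash
echo '[[0,1,10,0],[0,0,12,0],[0,0,12,0],[0,0,8,0],[0,0,6,0],[0,0,2,0],[0,0,0,0],[0,0,0,0]]' > path.dat && python3 -m crank path.dat; python3 -c "
from h import *; s=manip.read_state(); print(s['tcp_pos'],s['ft_force'])"
```

```text
time_s: 15.52
tcp_pos: [457.7, 398.4, 33.6]
tcp_rot: [180.0, -0.0, 0.1]
ft_force: [-0.5, 0.6, -0.3]
opening: 63.5
finger_force: 18.0
[457.71149244 398.40911942  33.60774379] [-0.52270739  0.64971133 -0.29070193]
```

```bash
echo '[[0,0,1,0],[0,0,0,0],[0,0,0,0],[0,0,0,0],[0,0,0,0],[0,0,0,0],[0,0,0,0]]' > path.dat && python3 -m crank path.dat 82
echo '[[0,0,-10,0],[0,0,-20,0],[0,0,-35,0],[0,0,-35,0],[0,0,-35,0],[0,0,-35,0],[0,0,-30,0],[0,0,0,0]]' > path.dat && python3 -m crank path.dat
python3 - <<'E'
from h import *
from m import meas
c=meas(["pick_cup","cup_sleeve"]); save(c,"w3")
E
```

```text
time_s: 16.1
tcp_pos: [457.4, 398.5, 32.7]
tcp_rot: [-180.0, -0.0, 0.1]
ft_force: [-0.3, -0.1, -0.1]
opening: 81.9
finger_force: 0.0
time_s: 16.77
tcp_pos: [461.3, 398.5, 240.5]
tcp_rot: [-179.6, -0.6, 0.1]
ft_force: [0.7, 0.2, 0.6]
opening: 82.2
finger_force: 0.0
pick_cup 0.69 [320. 222.  67.  68.] circ 458.0 397.5 33.6 ell [457.5 397.5] [64.1 65.3] rect [456.7 397.5] [64.7 64.7] 44.9
cup_sleeve 0.79 [324. 216.  83.  82.] circ 457.1 397.1 47.4 ell [457.4 397.2] [92.1 93.2] rect [457.5 397.6] [91.9 93.2] 0.2
[457.  398.4 232.8] [-1.8e+02  0.0e+00  1.0e-01] 82.1 [-76.  44.  64.  89. -40.  73. -96.]
```

View pics/w3.png

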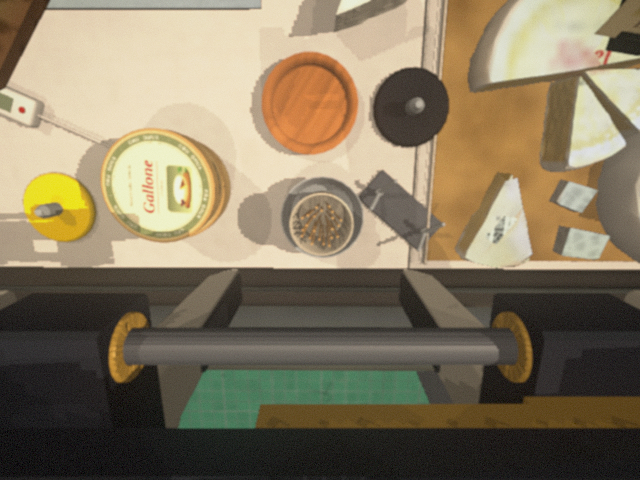

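The cup sits upright and concentric in the sleeve at (321,222); the rest is at (400,208). Next is the roll.

```bash
echo '[[0,25,0,0],[-2,35,0,0],[-2,38,0,0],[-2,38,0,0],[-2,38,0,0],[-2,38,0,0],[-2,38,0,0],[-2,38,0,0]]' > path.dat && python3 -m crank path.dat 78
echo '[[-2,38,0,0],[-2,38,0,0],[-2,38,0,0],[0,38,0,0],[0,38,0,0],[0,38,0,0],[0,35,0,0],[0,25,0,0]]' > path.dat && python3 -m crank path.dat
echo '[[0,0,20,0],[0,0,30,0],[0,0,20,0],[0,0,0,0],[0,0,0,0]]' > path.dat && python3 -m crank path.dat
python3 - <<'E'
from h import *
from m import meas
c=meas(["label_roll","olive_dish"]); save(c,"w4")
E
```

```text
time_s: 17.58
tcp_pos: [442.5, 109.1, 231.3]
tcp_rot: [180.0, 0.2, 0.2]
ft_force: [0.5, -0.1, -0.3]
opening: 77.8
finger_force: 0.0
time_s: 18.25
tcp_pos: [437.4, -180.4, 231.8]
tcp_rot: [180.0, 0.1, -0.0]
ft_force: [0.6, -0.5, -0.2]
opening: 78.2
finger_force: 0.0
time_s: 18.67
tcp_pos: [437.7, -177.0, 161.4]
tcp_rot: [-179.9, 0.2, 0.1]
ft_force: [0.1, -0.4, 0.0]
opening: 78.4
finger_force: 0.0
label_roll 0.56 [322. 227.  65.  70.] circ 437.5 -178.6 31.5 ell [ 437.  -178.3] [57.8 61.8] rect [ 436.8 -178.9] [58.2 61.4] 70.9
olive_dish 0.87 [426. 221.  80.  80.] circ 444.9 -271.3 37.1 ell [ 444.3 -271.7] [66.1 73.2] rect [ 444.9 -272.8] [72.  67.2] 28.4
[ 439.5 -177.9  163.6] [ 1.799e+02 -1.000e-01  2.000e-01] 77.9 [-17.  34.  56. 115. -36.  51. -31.]
```

View pics/w4.png

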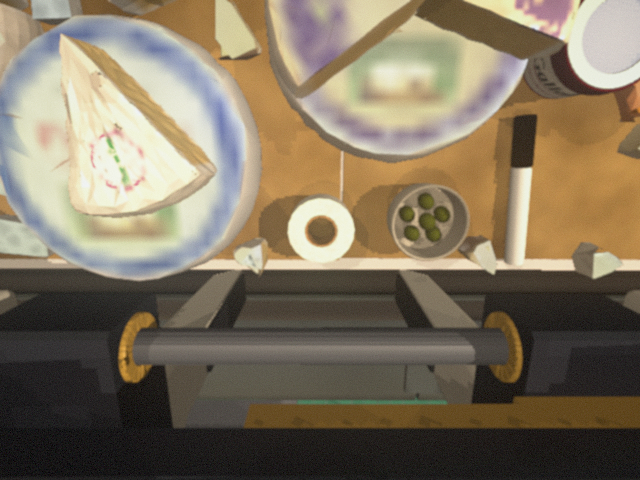

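The roll is at (321,230), with a cheese crumb at (253,255) and the dish at (429,222). I'll go down with a narrower opening to clear the crumb.

```bash
echo '[[0,0,20,0],[0,0,30,0],[0,0,30,0],[0,0,15,0],[0,0,10,0],[0,0,0,0],[0,0,0,0]]' > path.dat && python3 -m crank path.dat 70
python3 m.py label_roll
```

```text
time_s: 19.4
tcp_pos: [439.6, -178.0, 58.5]
tcp_rot: [180.0, -0.1, 0.2]
ft_force: [0.3, -1.0, 0.4]
opening: 69.9
finger_force: 0.0
label_roll 0.92 [321. 267.  96. 107.] circ 438.5 -177.7 32.4 ell [ 438.  -178.2] [58.2 64.5] rect [ 438.4 -178.1] [64.3 58.7] 0.2
[ 439.9 -178.2   59. ] [179.9  -0.2   0.2] 70.6 [ -9.  42.  44. 120. -49.  38. -20.]
```

```bash
echo '[[-2,0,12,0],[0,0,15,0],[0,0,12,0],[0,0,8,0],[0,0,2,0],[0,0,0,0],[0,0,0,0]]' > path.dat && python3 -m crank path.dat
echo '[[0,0,0,0],[0,0,0,0],[0,0,0,0],[0,0,0,0],[0,0,0,0]]' > path.dat && python3 -m crank path.dat 45 18
```

```text
time_s: 20.08
tcp_pos: [437.4, -177.9, 9.3]
tcp_rot: [180.0, -0.1, 0.1]
ft_force: [-0.5, -0.9, 0.5]
opening: 69.8
finger_force: 0.0
time_s: 20.5
tcp_pos: [437.3, -177.6, 9.2]
tcp_rot: [180.0, -0.1, 0.2]
ft_force: [0.5, 1.3, 5.4]
opening: 58.9
finger_force: 17.9
```

```bash
echo '[[0,0,-15,0],[0,0,-30,0],[0,0,-35,0],[0,0,-35,0],[0,-10,-35,0],[0,-20,-20,0],[0,-35,0,0],[0,-35,0,0]]' > path.dat && python3 -m crank path.dat
echo '[[0,-35,0,0],[0,-35,0,0],[0,-35,0,0],[5,-35,0,0],[15,-35,0,0],[20,-35,0,0],[20,-35,0,0],[20,-35,0,0]]' > path.dat && python3 -m crank path.dat
echo '[[20,-35,0,0],[20,-35,0,0],[20,-20,0,0],[15,-8,0,0],[0,0,0,0],[0,0,0,0],[0,0,0,0]]' > path.dat && python3 -m crank path.dat
python3 m.py spindle_stand label_roll
```

```text
time_s: 21.17
tcp_pos: [437.2, -77.5, 180.0]
tcp_rot: [180.0, -0.2, -0.0]
ft_force: [1.1, 1.3, -1.1]
opening: 59.2
finger_force: 17.9
time_s: 21.83
tcp_pos: [515.8, 205.0, 178.1]
tcp_rot: [180.0, 0.1, 0.2]
ft_force: [0.9, -0.8, -0.8]
opening: 58.3
finger_force: 17.9
time_s: 22.42
tcp_pos: [589.9, 299.3, 178.3]
tcp_rot: [179.9, 0.1, 0.0]
ft_force: [-0.5, 0.7, -0.8]
opening: 58.9
finger_force: 17.9
spindle_stand 0.82 [319. 218.  86.  53.] circ 578.6 299.0 41.4 ell [589.9 299.3] [54.6 87.9] rect [591.4 299.2] [53.5 81.9] 0.8
label_roll 0.55 [321. 278. 126.  97.] circ 516.1 297.7 67.8 ell [527.  297.6] [105.5 132.2] rect [533.2 298. ] [ 98.9 127. ] 0.0
[590.  299.8 179. ] [-180.    0.    0.] 58.7 [-57.  49.  57.  83. -43.  71. -84.]
```

```bash
echo '[[-7,-1,10,0],[-6,0,25,0],[0,0,25,0],[0,0,25,0],[0,0,20,0],[0,0,0,0],[0,0,0,0]]' > path.dat && python3 -m crank path.dat
python3 - <<'E'
from h import *
from m import meas
c=meas(["spindle_stand","label_roll"]); save(c,"w5")
t=imaging.get_image("top"); print(proj(c,[577,301,8]),proj(t,[577,301,36])); s=imaging.get_image("side"); p=proj(s,[577,301,36]); x,y=map(int,p); print(p)
a=cv2.resize(s["image"][y-50:y+40,x-60:x+60],(400,300)); 
x,y=map(int,proj(t,[577,301,36])); b=cv2.resize(t["image"][y-45:y+45,x-60:x+60],(400,300))
save({"image":np.vstack([np.hstack([a,b]),cv2.resize(c["image"],(400,300)).repeat(1,0) if 0 else np.hstack([cv2.resize(c["image"],(400,300)),cv2.resize(c["image"][200:350,220:420],(400,300))])])},"m5")
E
```

```text
time_s: 23.15
tcp_pos: [576.9, 301.5, 73.4]
tcp_rot: [180.0, 0.1, 0.1]
ft_force: [0.1, -0.4, -0.2]
opening: 58.7
finger_force: 17.9
spindle_stand 0.72 [322. 246. 117. 112.] circ 578.5 299.0 41.1 ell [585.3 298.8] [67.  77.5] rect [592.  298.2] [81.2 54.2] 87.9
label_roll 0.89 [319. 296. 127. 138.] circ 551.4 299.9 45.2 ell [558.8 300.3] [69.8 88.4] rect [563.7 300.7] [65.6 84.9] 0.1
[579.  301.7  75.8] [-1.799e+02 -2.000e-01  1.000e-01] 58.7 [-56.  55.  53.  91. -49.  60. -79.]
[319.65358478 249.76224141] [263.8266797 232.5577008]
[297.76103317 208.33503226]
```

View pics/m5.png

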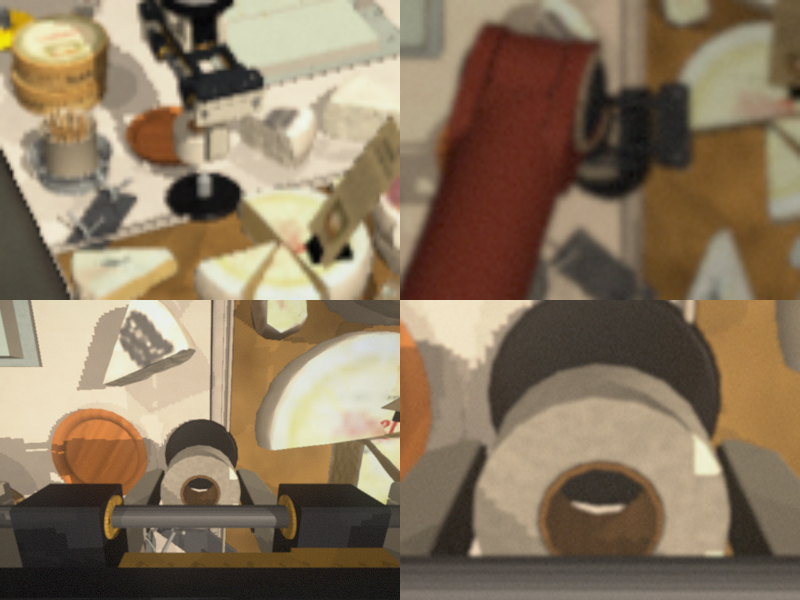

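```bash
python3 - <<'E'
from h import *
c=imaging.get_image("wrist"); print(manip.read_state()["tcp_pos"])
for y in(0,):
  for x in(570,577,580,584): print(x,proj(c,[x,301,36]).round(1))
print(at_z(c,[320,300],36),at_z(c,[320,300],28), at_z(c,[320.5,305],42+55-19))
for r in range(270,330,3): print(r,c["image"][r,320],end=";")
E
```

```text
[578.45482736 301.94087277  75.1955046 ]
570 [320.3 275.1]
577 [320.4 264.7]
580 [320.4 260.2]
584 [320.4 254.1]
[552.80208176 301.165701    36.        ] [549.07865285 301.16894891  28.        ] [569.53518496 300.88119615  78.        ]
270 [180 160 137];273 [182 164 137];276 [182 161 132];279 [167 151 126];282 [129  96  57];285 [78 62 50];288 [62 56 49];291 [55 48 44];294 [54 48 37];297 [51 46 41];300 [52 47 35];303 [71 63 55];306 [159 136 113];309 [88 62 43];312 [91 68 47];315 [101  77  48];318 [98 73 50];321 [91 70 47];324 [86 66 44];327 [79 67 49];
```

Roll and foot are in line within about 2 mm (image columns 321 and 323). I shift slightly and lower.

```bash
echo '[[-1,2,6,0],[0,0,8,0],[0,0,8,0],[0,0,8,0],[0,0,0,0],[0,0,0,0]]' > path.dat && python3 -m crank path.dat
echo '[[0,0,6,0],[0,0,6,0],[0,0,6,0],[0,0,4,0],[0,0,0,0],[0,0,0,0]]' > path.dat && python3 -m crank path.dat
```

```text
time_s: 23.95
tcp_pos: [576.1, 299.7, 42.5]
tcp_rot: [179.9, 0.1, 0.1]
ft_force: [0.2, 0.8, -0.5]
opening: 58.5
finger_force: 17.9
time_s: 24.45
tcp_pos: [576.5, 299.8, 21.2]
tcp_rot: [180.0, 0.0, 0.1]
ft_force: [-0.2, -0.2, -0.6]
opening: 58.3
finger_force: 17.9
```

```bash
echo '[[0,0,3,0],[0,0,0.5,0],[0,0,0,0]]' > path.dat && python3 -m crank path.dat
echo '[[0,0,0,0],[0,0,0,0],[0,0,0,0],[0,0,0,0],[0,0,0,0]]' > path.dat && python3 -m crank path.dat 76
echo '[[0,0,-10,0],[0,0,-25,0],[0,0,-35,0],[0,0,-35,0],[0,0,-35,0],[0,0,-35,0],[0,0,-10,0],[0,0,0,0]]' > path.dat && python3 -m crank path.dat
python3 m.py label_roll spindle_stand dish_coaster
echo '[[-10,25,0,0],[-20,35,0,0],[-20,35,0,0],[-20,35,0,0],[-20,35,0,0],[-20,35,0,0],[-20,35,0,0],[0,35,0,0]]' > path.dat && python3 -m crank path.dat
echo '[[0,38,0,0],[0,38,0,0],[0,38,0,0],[0,38,0,0],[0,38,0,0],[0,38,0,0],[0,38,0,0],[0,35,0,0]]' > path.dat && python3 -m crank path.dat
echo '[[0,0,20,0],[0,0,30,0],[0,0,20,0],[0,0,0,0],[0,0,0,0]]' > path.dat && python3 -m crank path.dat
python3 m.py olive_dish marker_mid
```

```text
time_s: 24.7
tcp_pos: [576.6, 299.8, 18.1]
tcp_rot: [180.0, 0.0, 0.1]
ft_force: [-1.2, -0.3, -0.8]
opening: 58.7
finger_force: 17.9
time_s: 25.12
tcp_pos: [576.8, 299.8, 18.3]
tcp_rot: [-180.0, -0.0, 0.1]
ft_force: [-0.2, 0.4, 0.5]
opening: 75.8
finger_force: 0.0
time_s: 25.78
tcp_pos: [578.9, 299.4, 207.8]
tcp_rot: [-179.9, -0.4, 0.1]
ft_force: [-1.4, -0.2, -0.1]
opening: 76.1
finger_force: 0.0
label_roll 0.88 [320. 222.  57.  61.] circ 574.8 298.6 31.7 ell [574.3 298.6] [59.3 62.3] rect [574.  298.3] [59.7 61.8] 65.1
spindle_stand 0.94 [320. 211.  77.  64.] circ 578.0 298.4 42.2 ell [576.1 298.8] [76.5 80.2] rect [583.  298.6] [81.6 71.7] 89.0
dish_coaster 0.94 [218. 216.  99. 100.] circ 578.4 410.4 52.6 ell [578.6 410.4] [103.2 103.4] rect [578.9 410.5] [102.7 103.5] 0.2
[575.3 300.  200.9] [1.8e+02 2.0e-01 1.0e-01] 76.1 [-58.  47.  59.  84. -41.  72. -85.]
time_s: 26.65
tcp_pos: [441.9, 29.0, 201.3]
tcp_rot: [-179.9, 0.5, 0.1]
ft_force: [-0.3, 0.5, 0.0]
opening: 76.0
finger_force: 0.0
time_s: 27.32
tcp_pos: [447.1, -273.0, 201.5]
tcp_rot: [-179.9, 0.2, 0.1]
ft_force: [-0.5, 0.2, -0.1]
opening: 75.7
finger_force: 0.0
time_s: 27.73
tcp_pos: [447.0, -270.7, 131.5]
tcp_rot: [-179.9, 0.2, 0.1]
ft_force: [0.7, 0.0, 0.3]
opening: 76.0
finger_force: 0.0
olive_dish 0.67 [326. 239.  83.  85.] circ 444.5 -274.7 35.4 ell [ 444.1 -274.6] [66.7 69.3] rect [ 443. -275.] [68.  68.2] 45.0
marker_mid 0.66 [426. 205.  19. 158.] circ 466.5 -362.8 69.3 ell [ 470.3 -361.8] [ 18.7 198. ] rect [ 466.7 -362.1] [138.1  19. ] 4.3
[ 448.7 -272.1  134.1] [ 1.799e+02 -1.000e-01  2.000e-01] 76.0 [ -3.  39.  51. 109. -39.  51. -21.]
```

```bash
echo '[[-3.5,3,15,0],[0,0,25,0],[0,0,25,0],[0,0,15,0],[0,0,0,0],[0,0,0,0],[0,0,0,0]]' > path.dat && python3 -m crank path.dat 79
python3 m.py olive_dish
```

```text
time_s: 28.47
tcp_pos: [445.6, -275.5, 54.8]
tcp_rot: [179.9, -0.1, 0.2]
ft_force: [0.2, 0.2, 0.2]
opening: 78.9
finger_force: 0.0
olive_dish 0.7 [317. 269. 114. 117.] circ 445.3 -274.5 35.8 ell [ 444.8 -274.5] [66.8 70.2] rect [ 443.8 -274.7] [67.9 68.9] 45.1
[ 445.6 -275.3   54.8] [179.9  -0.2   0.2] 79.2 [  2.  45.  44. 113. -47.  42. -14.]
```

```bash
echo '[[-1,-1,10,0],[0,0,14,0],[0,0,12,0],[0,0,6,0],[0,0,0,0],[0,0,0,0]]' > path.dat && python3 -m crank path.dat
echo '[[0,0,0,0],[0,0,0,0],[0,0,0,0],[0,0,0,0],[0,0,0,0],[0,0,0,0]]' > path.dat && python3 -m crank path.dat 55 18
```

```text
time_s: 29.07
tcp_pos: [443.4, -273.6, 10.9]
tcp_rot: [-180.0, 0.0, 0.1]
ft_force: [0.7, -0.3, 0.4]
opening: 78.9
finger_force: 0.0
time_s: 29.57
tcp_pos: [443.9, -273.9, 11.6]
tcp_rot: [180.0, -0.0, 0.1]
ft_force: [-0.2, -0.2, 3.1]
opening: 67.9
finger_force: 18.0
```

```bash
echo '[[0,0,-12,0],[0,0,-25,0],[0,0,-33,0],[0,0,-35,0],[0,-10,-35,0],[0,-20,-20,0],[0,-30,0,0],[0,-35,0,0]]' > path.dat && python3 -m crank path.dat
echo '[[0,-35,0,0],[0,-35,0,0],[0,-35,0,0],[0,-35,0,0],[0,-35,0,0],[0,-35,0,0],[0,-35,0,0],[0,-35,0,0]]' > path.dat && python3 -m crank path.dat
echo '[[0,-35,0,0],[10,-35,0,0],[18,-35,0,0],[18,-35,0,0],[18,-35,0,0],[18,-35,0,0],[18,-35,0,0],[15,-25,0,0]]' > path.dat && python3 -m crank path.dat
echo '[[10,-20,0,0],[10,-10,0,0],[0,0,0,0],[0,0,0,0],[0,0,0,0]]' > path.dat && python3 -m crank path.dat
python3 m.py dish_coaster label_roll spindle_stand
```

```text
time_s: 30.23
tcp_pos: [443.5, -179.6, 173.4]
tcp_rot: [179.9, -0.2, -0.1]
ft_force: [1.0, 0.1, -2.4]
opening: 67.7
finger_force: 18.0
time_s: 30.9
tcp_pos: [441.7, 103.3, 171.6]
tcp_rot: [-180.0, 0.0, 0.1]
ft_force: [-0.2, -0.3, -1.8]
opening: 67.4
finger_force: 18.0
time_s: 31.57
tcp_pos: [556.3, 376.1, 170.6]
tcp_rot: [-180.0, 0.1, 0.4]
ft_force: [-0.3, -0.9, -0.6]
opening: 68.0
finger_force: 18.0
time_s: 31.98
tcp_pos: [576.4, 400.2, 171.2]
tcp_rot: [179.9, 0.1, 0.0]
ft_force: [0.1, -0.5, -2.0]
opening: 67.7
finger_force: 18.0
dish_coaster 0.56 [312. 209. 108.  90.] circ 579.1 410.8 52.1 ell [591.3 412.6] [ 75.3 109.1] rect [592.8 413.1] [ 75.2 103.2] 10.5
label_roll 0.73 [427. 225.  72.  70.] circ 575.3 299.1 34.7 ell [575.1 299.5] [59.9 69. ] rect [574.4 299.6] [68.8 60.3] 66.8
spindle_stand 0.93 [ 33. 301.  37.  25.] circ 492.5 698.7 22.0 ell [494.3 701. ] [28.4 41.1] rect [497.1 700.4] [27.7 41.9] 26.2
[576.6 401.  171.6] [-1.8e+02  0.0e+00  1.0e-01] 67.9 [-62.  53.  57.  76. -44.  74. -94.]
```

```bash
echo '[[2,-5,5,0],[0.5,-5,20,0],[0,0,30,0],[0,0,30,0],[0,0,25,0],[0,0,12,0],[0,0,0,0],[0,0,0,0]]' > path.dat && python3 -m crank path.dat
python3 m.py dish_coaster olive_dish
```

```text
time_s: 32.85
tcp_pos: [579.7, 411.9, 49.3]
tcp_rot: [180.0, -0.0, 0.2]
ft_force: [0.1, 0.1, -0.4]
opening: 68.1
finger_force: 18.0
dish_coaster 0.61 [322. 227. 170.  90.] circ 581.2 410.6 52.2 ell [593.3 410.6] [72.  95.7] rect [603.  410.8] [ 54.7 104.2] 0.2
olive_dish 0.57 [320. 297. 148. 149.] circ 565.3 410.8 44.3 ell [574.5 410.9] [65.1 89.4] rect [578.7 411.3] [61.8 85.1] 1.1
[581.  412.1  51.6] [-179.9   -0.2    0.2] 67.8 [-61.  61.  53.  80. -50.  64. -91.]
```

```bash
echo '[[0,0.5,8,0],[0,0,10,0],[0,0,6,0],[0,0,4,0],[0,0,0,0],[0,0,0,0]]' > path.dat && python3 -m crank path.dat
echo '[[0,0,1.5,0],[0,0,0,0],[0,0,0,0]]' > path.dat && python3 -m crank path.dat
```

```text
time_s: 33.5
tcp_pos: [579.4, 411.2, 20.7]
tcp_rot: [180.0, 0.0, 0.1]
ft_force: [-0.5, -0.2, -0.7]
opening: 67.8
finger_force: 18.0
time_s: 33.75
tcp_pos: [579.5, 411.3, 19.7]
tcp_rot: [-180.0, -0.0, 0.1]
ft_force: [0.0, -0.5, -1.0]
opening: 67.6
finger_force: 18.0
```

```bash
echo '[[0,0,0,0],[0,0,0,0],[0,0,0,0],[0,0,0,0],[0,0,0,0]]' > path.dat && python3 -m crank path.dat 80
echo '[[0,0,-10,0],[0,0,-25,0],[0,0,-35,0],[0,0,-35,0],[0,0,-35,0],[0,0,-35,0],[0,0,-10,0],[0,0,0,0]]' > path.dat && python3 -m crank path.dat
python3 m.py olive_dish dish_coaster pen_rest
echo '[[-10,25,0,0],[-18,35,0,0],[-18,35,0,0],[-18,38,0,0],[-18,38,0,0],[-18,38,0,0],[-13,38,0,0],[0,38,0,0]]' > path.dat && python3 -m crank path.dat 50
echo '[[0,38,0,0],[0,38,0,0],[0,38,0,0],[0,38,0,0],[0,38,0,0],[0,38,0,0],[0,38,0,0],[0,38,0,0]]' > path.dat && python3 -m crank path.dat
echo '[[0,38,0,0],[0,38,0,0],[0,38,0,0],[0,38,0,0],[0,30,0,0],[0,0,0,-4],[0,0,0,0]]' > path.dat && python3 -m crank path.dat
python3 m.py marker_mid
```

```text
time_s: 34.17
tcp_pos: [579.5, 411.4, 19.9]
tcp_rot: [-180.0, -0.0, 0.1]
ft_force: [0.4, 0.3, 0.7]
opening: 79.6
finger_force: 0.0
time_s: 34.83
tcp_pos: [581.6, 411.1, 209.9]
tcp_rot: [-179.8, -0.4, 0.1]
ft_force: [0.2, -1.3, 0.6]
opening: 80.2
finger_force: 0.0
olive_dish 0.74 [322. 222.  67.  69.] circ 577.4 410.1 36.0 ell [577.5 410.1] [69.2 69.9] rect [577.9 410.1] [69.7 69.5] 0.2
dish_coaster 0.9 [322. 218.  98.  97.] circ 578.7 410.7 52.6 ell [578.7 410.7] [103.1 103.3] rect [579.  410.8] [102.5 104.2] 0.2
pen_rest 0.82 [390. 302.  39.  48.] circ 473.4 320.0 33.2 ell [473.8 329.2] [36.1 68.3] rect [469.9 331.5] [65.7 37.9] 17.7
[578.1 411.3 202.1] [1.799e+02 2.000e-01 1.000e-01] 80.2 [-62.  52.  58.  72. -43.  78. -96.]
time_s: 35.7
tcp_pos: [463.2, 126.3, 202.7]
tcp_rot: [-180.0, 0.4, 0.2]
ft_force: [0.2, 0.4, 0.1]
opening: 50.0
finger_force: 0.0
time_s: 36.37
tcp_pos: [467.3, -177.8, 203.1]
tcp_rot: [-179.9, 0.2, 0.2]
ft_force: [0.4, 0.0, -0.2]
opening: 50.0
finger_force: 0.0
time_s: 36.95
tcp_pos: [467.0, -360.5, 202.8]
tcp_rot: [-179.9, 0.2, 4.0]
ft_force: [-0.0, -0.0, 0.0]
opening: 49.7
finger_force: 0.0
marker_mid 0.82 [321. 215.  15. 129.] circ 465.9 -363.3 70.1 ell [ 470.6 -362.1] [ 18.5 212.2] rect [ 465.7 -361.8] [139.8  19.6] 4.4
[ 468.6 -357.6  203. ] [-1.798e+02  1.000e-01  4.100e+00] 50.2 [  6.  39.  52.  94. -34.  64. -19.]
```

```bash
echo '[[-1.5,3,20,0],[0,0,35,0],[0,0,35,0],[0,0,30,0],[0,0,15,0],[0,0,0,0],[0,0,0,0]]' > path.dat && python3 -m crank path.dat
python3 m.py marker_mid
```

```text
time_s: 37.63
tcp_pos: [467.8, -360.2, 68.9]
tcp_rot: [-179.9, 0.1, 4.2]
ft_force: [-0.2, -0.0, -0.2]
opening: 50.0
finger_force: 0.0
marker_mid 0.73 [322. 239.  26. 176.] circ 473.5 -361.8 62.4 ell [ 478.1 -361.4] [ 18.  186.5] rect [ 473.5 -361.8] [124.   18.4] 4.2
[ 468.5 -362.1   70.9] [ 1.799e+02 -1.000e-01  4.200e+00] 50.2 [ 10.  48.  44. 101. -43.  49. -11.]
```

```bash
echo '[[-2,1,15,0],[0,0,18,0],[0,0,16,0],[0,0,11,0],[0,0,6,0],[0,0,0,0],[0,0,0,0]]' > path.dat && python3 -m crank path.dat
echo '[[0,0,0,0],[0,0,0,0],[0,0,0,0],[0,0,0,0],[0,0,0,0],[0,0,0,0],[0,0,0,0],[0,0,0,0]]' > path.dat && python3 -m crank path.dat 5 20
```

```text
time_s: 38.32
tcp_pos: [466.1, -363.7, 4.4]
tcp_rot: [179.9, -0.0, 4.1]
ft_force: [-0.3, 0.2, 0.4]
opening: 49.9
finger_force: 0.0
time_s: 38.98
tcp_pos: [465.7, -363.2, 3.8]
tcp_rot: [180.0, -0.0, 4.1]
ft_force: [-0.2, 0.4, 1.4]
opening: 16.3
finger_force: 20.0
```

```bash
echo '[[0,0,-12,0],[0,0,-25,0],[0,0,-35,0],[0,0,-35,0],[0,0,-35,0],[0,0,-20,4.1],[0,-20,0,0],[0,-35,0,0]]' > path.dat && python3 -m crank path.dat
echo '[[0,-35,0,0],[0,-35,0,0],[0,-35,0,0],[0,-35,0,0],[0,-35,0,0],[0,-35,0,0],[0,-35,0,0],[0,-35,0,0]]' > path.dat && python3 -m crank path.dat
echo '[[0,-35,0,0],[0,-35,0,0],[0,-35,0,0],[0,-35,0,0],[0,-35,0,0],[0,-35,0,0],[0,-35,0,0],[0,-30,0,0]]' > path.dat && python3 -m crank path.dat
echo '[[0,-20,0,0],[0,-6,0,-6.9],[0,0,0,-6.9],[0,0,0,-6.9],[0,0,0,-6.9],[0,0,0,-6.9],[0,0,0,-6.9],[0,0,0,-6.9]]' > path.dat && python3 -m crank path.dat
echo '[[0,0,0,0],[0,0,0,0],[0,0,0,0]]' > path.dat && python3 -m crank path.dat
python3 - <<'E'
from h import *
from m import meas
c=meas(["pen_rest","marker_mid"]); save(c,"w6")
E
```

```text
time_s: 39.65
tcp_pos: [464.9, -313.0, 169.0]
tcp_rot: [179.6, -0.2, -0.3]
ft_force: [0.2, 0.8, -0.3]
opening: 16.3
finger_force: 20.0
time_s: 40.32
tcp_pos: [465.1, -26.7, 166.4]
tcp_rot: [-180.0, -0.0, 0.0]
ft_force: [0.8, 0.7, -0.1]
opening: 16.3
finger_force: 20.0
time_s: 40.98
tcp_pos: [464.6, 249.6, 166.2]
tcp_rot: [-179.9, 0.0, 0.2]
ft_force: [-0.1, -0.8, -0.5]
opening: 16.5
finger_force: 20.0
time_s: 41.65
tcp_pos: [465.1, 272.5, 166.4]
tcp_rot: [180.0, -0.0, 48.7]
ft_force: [1.2, -0.2, -1.1]
opening: 16.3
finger_force: 20.0
time_s: 41.9
tcp_pos: [465.2, 272.6, 166.0]
tcp_rot: [180.0, -0.0, 48.2]
ft_force: [-0.2, 0.0, -1.0]
opening: 16.0
finger_force: 20.0
pen_rest 0.64 [222. 123.  98. 120.] circ 452.1 404.2 51.5 ell [451.1 406.3] [95.1 98.8] rect [457.2 397.8] [102.   85.9] 36.4
marker_mid 0.89 [322. 276.  38. 257.] circ 454.3 253.8 91.2 ell [457.2 262. ] [ 37.1 241.8] rect [451.9 255.9] [181.8  36.2] 48.2
[465.1 272.8 165.6] [180.    0.   48.3] 16.1 [-62.  36.  47. 105. -32.  54. -42.]
```

View pics/w6.png

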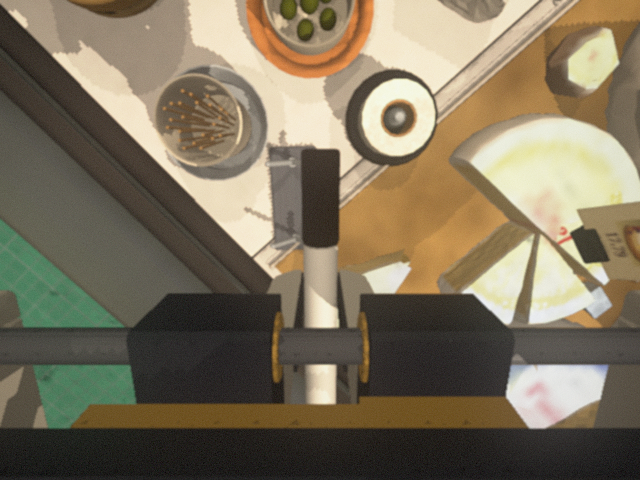

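Pen (321,250) and rest (288,197) are parallel. I shift over the rest.

```bash
echo '[[7,-7,0,0],[7,-8,0,0],[7,-7.5,10,0],[0,0,20,0],[0,0,20,0],[0,0,15,0],[0,0,0,0],[0,0,0,0]]' > path.dat && python3 -m crank path.dat
python3 - <<'E'
from h import *
from m import meas
c=meas(["pen_rest","marker_mid"])
save({"image":np.hstack([cv2.resize(c["image"][60:420,140:500],(400,400)),cv2.resize(imaging.get_image("side")["image"][180:260,230:310],(400,400),interpolation=2)])},"w7")
E
```

```text
time_s: 42.72
tcp_pos: [461.4, 304.2, 99.5]
tcp_rot: [-180.0, 0.1, 48.4]
ft_force: [0.1, 0.4, 0.2]
opening: 16.3
finger_force: 20.0
pen_rest 0.81 [319. 223.  64.  97.] circ 455.1 323.5 38.7 ell [457.3 326.9] [  9.5 111. ] rect [453.9 324.5] [77.1 11.5] 49.4
marker_mid 0.9 [321. 277.  38. 257.] circ 460.1 301.8 72.3 ell [464.9 306.5] [ 29.  195.9] rect [460.  301.8] [143.2  29.4] 47.6
[463.  304.  101.5] [ 1.80e+02 -1.00e-01  4.84e+01] 16.3 [-61.  41.  43. 106. -38.  47. -41.]
```

View pics/w7.png

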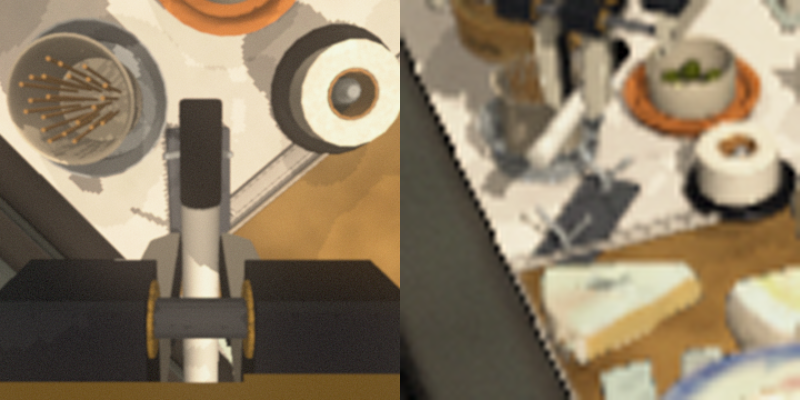

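```bash
python3 - <<'E'
from h import *
c=imaging.get_image("wrist"); a=np.radians(48.3); u=np.array([np.cos(a),np.sin(a)]); v=np.array([u[1],-u[0]])
print(manip.read_state()["tcp_pos"])
for col,row in((140+166*.9,200),(140+231*.9,200)):
    p=at_z(c,[col,row],38)[:2]; print(p,(p-[462.3,303.5])@u,(p-[462.3,303.5])@v)
for p in((170,128),(228,130)):   # foot far corners, z=5
    q=at_z(c,[140+p[0]*.9,60+p[1]*.9],5)[:2]; print((q-[462.3,303.5])@u,(q-[462.3,303.5])@v)
E
```

```text
[462.94022723 303.85007797 101.58328414]
[471.51771172 343.49772597] 35.995731052766295 -19.72540590985806
[500.93174472 317.36049797] 36.047786253231216 19.623511677616772
49.93837474019391 -19.556262006295754
48.647326778933326 19.90843818203537
```

Fork tips measure +36.0 along and ±19.7 across, so the rest centre is confirmed. I lower the pen.

```bash
echo '[[-1,0,12,0],[0,0,18,0],[0,0,16,0],[0,0,10,0],[0,0,8,0],[0,0,4,0],[0,0,0,0],[0,0,0,0]]' > path.dat && python3 -m crank path.dat
echo '[[0,0,4,0],[0,0,2,0],[0,0,0,0],[0,0,0,0]]' > path.dat && python3 -m crank path.dat
```

```text
time_s: 43.63
tcp_pos: [462.1, 302.8, 33.1]
tcp_rot: [180.0, -0.0, 48.3]
ft_force: [0.3, -0.4, 0.3]
opening: 16.4
finger_force: 20.0
time_s: 43.97
tcp_pos: [461.7, 303.7, 27.0]
tcp_rot: [-180.0, -0.1, 48.4]
ft_force: [-0.7, 1.2, 2.0]
opening: 16.1
finger_force: 20.0
```

```bash
echo '[[0,0,1.5,0],[0,0,0,0],[0,0,0,0]]' > path.dat && python3 -m crank path.dat
echo '[[0,0,0,0],[0,0,0,0],[0,0,0,0],[0,0,0,0],[0,0,0,0]]' > path.dat && python3 -m crank path.dat 45
echo '[[0,0,-8,0],[0,0,-15,0],[0,0,-30,0],[0,0,-35,0],[0,0,-35,0],[0,0,-35,0],[-15,15,-30,0],[-20,15,0,0]]' > path.dat && python3 -m crank path.dat
echo '[[-15,0,0,0],[0,0,0,0],[0,0,0,0]]' > path.dat && python3 -m crank path.dat
python3 - <<'E'
from h import *
from m import meas
c=meas(["label_roll","pick_cup","olive_dish"]); save(c,"w8")
for n in("wrist","side"):
  c=imaging.get_image(n)
  for d in cut_out(n,"marker_mid")[:2]:
    k=max(cv2.findContours(d["region"].astype(np.uint8),0,1)[0],key=len)[:,0]
    m=cv2.minAreaRect(np.array([at_z(c,p,30)[:2] for p in k],np.float32)); print(n,d["p"],m)
E
```

```text
time_s: 44.22
tcp_pos: [461.3, 304.0, 25.9]
tcp_rot: [-179.9, -0.1, 48.4]
ft_force: [-2.3, 2.4, 6.3]
opening: 16.4
finger_force: 20.0
time_s: 44.63
tcp_pos: [461.6, 302.2, 24.9]
tcp_rot: [180.0, 0.0, 48.3]
ft_force: [0.1, 1.2, -0.1]
opening: 43.0
finger_force: 0.0
time_s: 45.3
tcp_pos: [465.0, 258.2, 219.3]
tcp_rot: [179.7, -0.7, 48.6]
ft_force: [1.8, -0.6, 0.3]
opening: 44.9
finger_force: 0.0
time_s: 45.55
tcp_pos: [450.5, 245.4, 213.6]
tcp_rot: [-179.9, -0.0, 48.3]
ft_force: [-0.2, 0.2, -0.3]
opening: 45.2
finger_force: 0.0
label_roll 0.9 [381.  87.  65.  68.] circ 574.5 299.3 31.6 ell [574.6 299.1] [58.5 62.9] rect [574.6 299.2] [62.7 59.1] 5.6
pick_cup 0.81 [209.  86.  84.  87.] circ 459.5 395.4 37.2 ell [458.1 396.5] [64. 73.] rect [456.6 396.7] [71.4 65.8] 77.4
olive_dish 0.65 [304.  16.  70.  33.] circ 568.8 400.0 30.9 ell [562.8 392.2] [27.6 64.4] rect [560.9 391.1] [26.1 61.8] 48.3
[450.9 246.6 212.7] [180.    0.   48.5] 45.0 [-64.  31.  50. 105. -28.  57. -43.]
wrist 0.72 ((461.2425231933594, 304.33709716796875), (139.7753143310547, 18.855955123901367), 49.895851135253906)
```

View pics/w8.png

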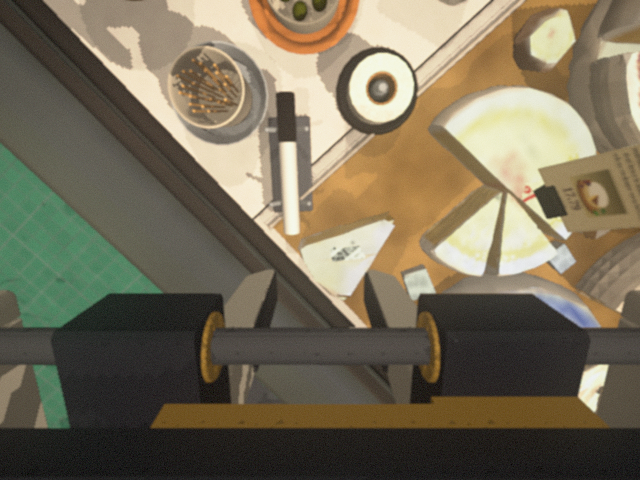

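The pen lies in both forks, with its middle at (288,163), centred within about 1.5 mm and 1.5°. The roll is on its post at (380,88), and the cup is in the sleeve. I hand in.

```bash
python3 -c "
from cell import manip; print(manip.close_job())"
```

```text
the job is handed in; nothing more can be done
None
```

I handed the job in at about 46 s of the 131 s limit: roll, cup, dish and marker each measured within about 4 mm of their holder's centre in the last images (the dish last checked whole right after release), but I got no verdict back.

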